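# Lay out a tea tasting board

## Robot

A 6-joint arm with a two-finger parallel gripper is mounted at the origin on the work surface. World frame = base frame: x ahead of the robot, y to its left, z up, the work surface at z = 0. Lengths are in m, angles in rad, forces in N, time in s.
With the tool pointing down it reaches from about 0.3 to 0.875 m from the base axis. Payload 4.2 kg.
Tool frame: the origin (TCP) lies midway between the tips of the shut fingers; the grasp point (between the pads) lies 19 mm behind it; y points along the fingers, z is the direction in which the jaws open and shut, and the axes are right-handed (so a half turn about y gives the same grasp; the last joint's range is limited). The gripper opens to 85 mm and grips with 20 to 120 N. Pads are 22 mm wide; open, the fingers measure 114 mm over their backs; the gripper's body (76 mm by 85 mm) begins 54 mm behind the grasp point. The pads swing forward as they close: fully open they stand 13 mm farther back than shut.
Start: joints at [-1.324, 0.32, 1.565, -0, 1.257, -0.02], TCP at [0.152, -0.555, 0.231] pointing down, gripper open.
Joint ranges: [-3.11, 3.11], [-0.84, 2.01], [0.21, 2.61], [-1.34, 4.49], [0.05, 2.63], [-2.56, 2.56]. Speed limits (rad/s): [2.57, 2.57, 3.14, 3.14, 3.14, 3.14].

## Interface

Orientations are given as a unit quaternion [x, y, z, w].
In Python, from workcell import * gives the robot as it stands.
- The arm moves only by the tool servo_tool, never from a script. Its argument "steps" is a list of rows, each an object with "dp": the shift along the tool's x, y, z in mm, a list of three; "angular": the turn, a rotation vector about the tool's x, y, z in degrees, a list of three. In form: [{"dp": [x, y, z], "angular": [rx, ry, rz]}, ...]. A call has 1 to 12 rows; each row is the pose to reach, as a shift and turn from the pose commanded when the call began, along the tool's axes at that moment; what a row does not reach only later rows make up. A row lasts 1/10 s, in which the tool goes at most 50 mm and 8.59 degrees, less where a joint would pass 70% of its speed; a pose out of reach is approached as far as the arm can. A call with a gripper value outside its range is refused whole. "claw" is the finger opening in mm, from 0 to 85.4, set as the call begins (left out, the last holds). The fingers move at their own pace and stop on an object; "force" is the grip in N (left out, the last holds). Time passes only in rows, so rows that repeat a pose let the fingers close. It gives the time, the measured TCP pose, the force and the opening at its end, in the units of the state.
- get_state(): the state, without advancing time (a new reading comes with each control period).
- snapshot(name): name is "side" or "top" or "wrist"; returns a dict with "pixels" (400x640x3 uint8, red, green, blue), "intrinsics" (3x3 intrinsics, pixels), "dist" ([k1, k2, p1, p2, k3] as OpenCV has them; the pictures are not rectified), "world_from_camera" (4x4, takes a point from camera to world coordinates). Camera axes: x right, y up, looking along -z (the intrinsics and any distortion apply to the point x, -y, -z); pixel columns grow to the right and rows downward; lengths in m; the calibration is good to about 2 mm. A picture is of the moment at which its call begins. There is no depth.
- finish_job(): hands the job in, once; it reports no verdict.
Trained networks look in the newest picture that a camera, given by its name, has taken for a name from the list of things; names that differ only in an ending like _2 or _b are one class to them, and where a whole thing is asked for, a point or a joint stands for the part that bears it (a point fixed in the world has none). Each returns a list of dicts, best first, with "confidence" (0 to 1); they miss things now and then, are a little off and sometimes report something else, mostly with a low value. They report only what shows in the picture. A call takes as long as a camera call.
- recognise(camera, target): "point" ([x, y, z] in m, in world coordinates, good to about 4 mm: the middle of the surface that is visible of it).
- cut_out(camera, target): "mask" (400x640 bool, what is visible of it).
The state is a dict: "time_s": time; "joint_positions": joint angles; "qd": joint speeds; "joint_torque": joint torques, N m; "tcp_pos": TCP position; "tool_rot": TCP orientation; "wrist_force": force on the tool from outside, world axes, zero at the start; "wrist_torque": the same for the moment, N m; "width": finger opening in m.
Only numpy, scipy, OpenCV 4.12 (cv2) and the standard library are available. Lean on these libraries where they do the work, as an engineer would, in place of code of your own. Each camera call takes 0.05 s, during which the arm holds its last target. There are 200 camera calls.

## Task

Lay out the tasting board: stand the tall steel caddy in the middle of the larger bamboo dish and the wooden tea box in the middle of the smaller one, with the cake of pressed tea lying flat and centred on top of the box. Stand the white cup on the board midway between the two dishes and put its lid on it, centred, knob up. Set the porcelain down without dropping it, and leave the vase and the phone where they are.

Things in the scene. Friction and masses are not known exactly. Their poses are not given: they have to be found in the camera images.
- caddy_mid (a point): tall round steel tea caddy, 54 mm in diameter, 85 mm tall, standing; the point is its centre, half-way up (42.5 mm above its underside); z is up its axis
- teabox_mid (a point): square wooden tea box with a brass catch, closed and solid, 54 x 54 mm and 56 mm tall, standing; the point is its centre (28 mm above its underside); x and y are square to its side faces, z up
- cake_mid (a point): dark brown round cake of pressed tea, hard, 50 mm in diameter, 26 mm thick with straight sides up to 21 mm, lying flat; the point is its centre (13 mm above its underside); z up
- cup_mid (a point): white porcelain tasting cup without handle, open and empty, standing mouth up: straight outside 58 mm in diameter (narrowing to 52 mm in the lowest 12 mm), 58 mm tall, wall 4 mm; the point is on its axis, half-way up (29 mm above its underside); z up
- lid_mid (a point): white porcelain lid of the cup, lying flat with its knob up: flat disc 72 mm in diameter and 7 mm thick, plain flat underside, with an upright round knob 18 mm in diameter and 26 mm tall on its centre (33 mm tall in all); the point is on its axis 16.5 mm above its underside; z up
- board: fixed dark wooden serving board lying on the table, 160 mm (its x) by 450 mm (its y) and 10 mm thick, turned a little; it carries the two dishes, one near each end, their centres 150 mm either side of the board's centre along its y (either dish may be at either end); the origin is the centre of its underside, on the table
- dish_large: the larger round woven bamboo dish, fixed on the board, 144 mm across; its flat floor is 4 mm and its rim (5 mm thick) 8 mm above its underside; the origin is the centre of its underside, which lies on the board's top
- dish_small: the smaller round woven bamboo dish, fixed on the board, 104 mm across; its flat floor is 4 mm and its rim (5 mm thick) 8 mm above its underside; the origin is the centre of its underside, which lies on the board's top
- vase: bystander: empty green glass vase, 60 mm across the mouth, 110 mm tall, to one side of the board; the origin is the centre of its underside
- phone: bystander: black phone lying flat, 150 x 72 x 9 mm, to the other side of the board; the origin is the centre of its underside; x is along its length

How it is judged:
By the outcome, as a careful person would: the job done as asked, in the order asked, and still so for the second after the job is handed in, with the robot touching nothing.
It also fails if it takes over 131 s, if anything falls off the work surface, if the arm or the gripper's body presses on something with over 40 N, if the wrist force passes 120 N, or if a joint passes its speed limit or range.

## Working session

There is one attempt and no reset: what is moved stays moved. The work goes in short steps, Python scripts to look and compute and a tool call to move; the robot and the scene stay as the last step left them, time stands still between calls to the robot, and variables do not carry over. Pictures are saved under pics/ and viewed, about 12 in all and at most 16, crops included, and the job is handed in when it is done.

Besides the shell and the picture viewer there is one more tool, called after "Request:" as name([rows], argument=value, ...), one row to a line, values as JSON. servo_tool: Moves the arm, as the interface text tells. Its arguments: {"type":"object","properties":{"steps":{"type":"array","items":{"type":"object","properties":{"dp":{"type":"array","items":{"type":"number"}},"angular":{"type":"array","items":{"type":"number"}}}}},"claw":{"type":"number"},"force":{"type":"number"}},"required":["steps"]}

```bash
ls; mkdir -p pics
cat > h.py <<'E'
import numpy as np, cv2
from workcell import *
from scipy.spatial.transform import Rotation as R
def save(im,name): cv2.imwrite('pics/'+name+'.png',im[:,:,::-1])
def proj(s,P):
    T=np.linalg.inv(s['world_from_camera']);P=np.atleast_2d(P)
    c=P@T[:3,:3].T+T[:3,3];c=c*[1,-1,-1]
    return cv2.projectPoints(c,np.zeros(3),np.zeros(3),np.array(s['intrinsics'],float),np.array(s['dist'],float))[0][:,0]
def ray(s,uv,z):
    n=cv2.undistortPoints(np.array(uv,float).reshape(-1,1,2),np.array(s['intrinsics'],float),np.array(s['dist'],float))[:,0]
    d=np.c_[n[:,0],-n[:,1],-np.ones(len(n))];T=np.array(s['world_from_camera'])
    d=d@T[:3,:3].T;o=T[:3,3];return o+d*((z-o[2])/d[:,2])[:,None]
NAMES=['caddy_mid','teabox_mid','cake_mid','cup_mid','lid_mid','board','dish_large','dish_small','vase','phone']
E
python3 - <<'E'
from h import *
print(get_state())
for c in ['top','side']:
    s=snapshot(c);save(s['pixels'],c+'0');print(c,np.round(s['world_from_camera'],3).tolist(),s['dist'],np.array(s['intrinsics']).tolist())
    for n in NAMES:
        r=recognise(c,n);print(n,[(np.round(q['point'],3).tolist(),round(q['confidence'],2)) for q in r[:3]])
E
```

```text
pics
{'time_s': 0.0, 'joint_positions': array([-1.32396022e+00,  3.20291293e-01,  1.56566398e+00, -1.01673723e-05,
        1.25737314e+00, -1.99628799e-02]), 'qd': array([ 0.00020718,  0.00070448,  0.00116694, -0.00014284,  0.00054594,
       -0.00054236]), 'joint_torque': array([-1.89078532e-04, -4.15525532e+01, -2.34162658e+01,  7.06621449e-05,
        8.24325340e-03, -1.31221310e-05]), 'tcp_pos': array([ 0.15150111, -0.55420233,  0.23048843]), 'tool_rot': array([-0.09412209,  0.70143341, -0.70021471,  0.09397637]), 'wrist_force': array([ 0.22387779, -0.75154351, -0.13515197]), 'wrist_torque': array([-0.04004207,  0.0003477 , -0.02143813]), 'width': 0.08539860189231664}
top [[-0.012, 0.999, -0.039, 0.451], [-1.0, -0.012, 0.003, 0.001], [0.003, 0.039, 0.999, 1.248], [0.0, 0.0, 0.0, 1.0]] [0.00312665 0.         0.         0.         0.        ] [[437.6246181753598, 0.0, 321.65439863520874], [0.0, 437.6246181753598, 194.95881322650493], [0.0, 0.0, 1.0]]
caddy_mid [([0.382, 0.304, 0.088], 0.57)]
teabox_mid [([0.416, -0.17, 0.056], 0.81)]
cake_mid [([0.384, -0.324, 0.024], 0.82)]
cup_mi
[... 454 characters left out ...]
36, 0.773], [-0.004, 0.65, 0.76, 0.981], [0.0, 0.0, 0.0, 1.0]] [-0.04109883  0.          0.          0.          0.        ] [[411.3175795471544, 0.0, 324.64792152002616], [0.0, 411.3175795471544, 198.1248878761404], [0.0, 0.0, 1.0]]
caddy_mid [([0.376, 0.326, 0.084], 0.88)]
teabox_mid [([0.414, -0.156, 0.05], 0.79)]
cake_mid [([0.376, -0.317, 0.019], 0.57)]
cup_mid [([0.397, 0.17, 0.03], 0.93), ([0.584, -0.422, 0.007], 0.68), ([0.616, 0.42, 0.081], 0.67)]
lid_mid [([0.44, 0.014, 0.007], 0.67)]
board [([0.618, 0.058, 0.009], 0.81)]
dish_large [([0.647, -0.134, 0.011], 0.7)]
dish_small [([0.612, 0.163, 0.015], 0.61)]
vase []
phone [([0.586, -0.42, 0.006], 0.94), ([0.378, 0.325, 0.083], 0.46)]
```

View pics/top0.png

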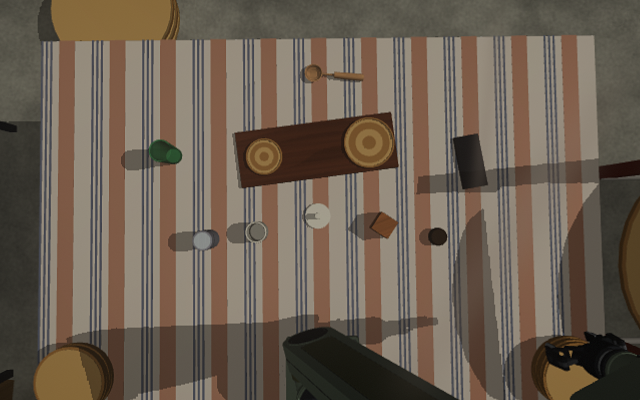

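View pics/side0.png

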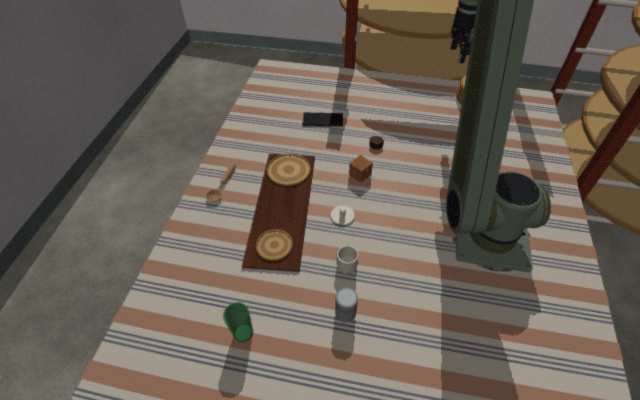

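```bash
cat >> h.py <<'E'
from scipy.optimize import minimize
def rev(prof,n=48):
    a=np.linspace(0,2*np.pi,n,endpoint=False)
    return np.concatenate([np.c_[r*np.cos(a),r*np.sin(a),np.full(n,z)] for r,z in prof])
def box(x,y,z): return np.array([[i*x/2,j*y/2,k*z] for i in(-1,1) for j in(-1,1) for k in(0,1)])
# underside at z=0; each list entry a convex part
SH=dict(caddy_mid=[rev([(.027,0),(.027,.085)])],teabox_mid=[box(.054,.054,.056)],
 cake_mid=[rev([(.025,0),(.025,.021),(.020,.026)])],cup_mid=[rev([(.026,0),(.029,.012),(.029,.058)])],
 lid_mid=[rev([(.036,0),(.036,.007)]),rev([(.009,.007),(.009,.033)])],
 board=[box(.16,.45,.010)],dish_large=[rev([(.072,0),(.072,.008)])],dish_small=[rev([(.052,0),(.052,.008)])],phone=[box(.15,.072,.009)])
def sil(s,parts,x,y,z,yaw):
    m=np.zeros((1600,2560),np.uint8);c,q=np.cos(yaw),np.sin(yaw)
    for p in parts:
        P=np.c_[c*p[:,0]-q*p[:,1]+x,q*p[:,0]+c*p[:,1]+y,p[:,2]+z]
        cv2.fillConvexPoly(m,cv2.convexHull(np.round(proj(s,P)*4+1.5).astype(np.int32)),255)
    return cv2.resize(m,(640,400),interpolation=cv2.INTER_AREA)/255.
def fit(name,views,x0,z=0.,yaw=None,holes=None):
    """views: list of (snap,mask); maximise overlap. holes: per-view masks to ignore"""
    def cost(v):
        t=0
        for i,(s,m) in enumerate(views):
            q=sil(s,SH[name],v[0],v[1],z,v[2] if yaw is not None else 0)
            d=np.abs(q-m)
            if holes is not None: d=d*(1-holes[i])
            t+=d.sum()/m.sum()
        return t/len(views)
    v0=list(x0[:2])+([yaw] if yaw is not None else [])
    st=np.array([v0]+[np.add(v0,e) for e in np.diag([.008,.008,.12][:len(v0)])])
    r=minimize(cost,v0,method='Nelder-Mead',options=dict(initial_simplex=st,xatol=1e-4,fatol=1e-4))
    return r.x,r.fun
def mask(c,n):
    q=cut_out(c,n);return (q[0]['mask'].astype(float),q[0]['confidence']) if q else (None,0)
E
python3 - <<'E'
from h import *
S={c:snapshot(c) for c in('top','side')}
M={(c,n):mask(c,n) for c in S for n in NAMES}
import pickle;pickle.dump((S,M),open('m0.pkl','wb'))
g=dict(caddy_mid=(.378,.325,0,None),teabox_mid=(.414,-.165,0,0.),cake_mid=(.38,-.32,0,None),cup_mid=(.398,.18,0,None),lid_mid=(.44,.012,0,None),board=(.63,.01,0,.1),dish_large=(.647,-.137,.01,None),dish_small=(.612,.16,.01,None),phone=(.588,-.427,0,.1))
for n,(x,y,z,yaw) in g.items():
    for cs in(('top',),('side',),('top','side')):
        v=[(S[c],M[c,n][0]) for c in cs if M[c,n][0] is not None]
        if len(v)<len(cs):continue
        for yw in ([None] if yaw is None else [yaw,yaw+.5]):
            r,f=fit(n,v,(x,y),z,yw);print(n,cs,np.round(r,4),round(f,3),[round(M[c,n][1],2) for c in cs])
E
```

```text
caddy_mid ('top',) [0.3819 0.3167] 0.077 [0.58]
caddy_mid ('side',) [0.3803 0.3151] 0.039 [0.92]
caddy_mid ('top', 'side') [0.3808 0.3157] 0.067 [0.58, 0.92]
teabox_mid ('top',) [ 0.4152 -0.1727 -0.5946] 0.055 [0.67]
teabox_mid ('top',) [ 0.4153 -0.1726  0.9765] 0.055 [0.67]
teabox_mid ('side',) [ 0.4146 -0.1711 -0.5679] 0.048 [0.75]
teabox_mid ('side',) [ 0.4144 -0.1721  0.9821] 0.047 [0.75]
teabox_mid ('top', 'side') [ 0.4148 -0.1727 -0.5747] 0.058 [0.67, 0.75]
teabox_mid ('top', 'side') [ 0.4147 -0.1722  0.9862] 0.058 [0.67, 0.75]
cake_mid ('top',) [ 0.3807 -0.3277] 0.112 [0.77]
cake_mid ('side',) [ 0.3798 -0.3264] 0.1 [0.54]
cake_mid ('top', 'side') [ 0.3801 -0.3269] 0.107 [0.77, 0.54]
cup_mid ('top',) [0.4005 0.1786] 0.069 [0.92]
cup_mid ('side',) [0.4007 0.1786] 0.081 [0.72]
cup_mid ('top', 'side') [0.4001 0.1783] 0.078 [0.92, 0.72]
lid_mid ('top',) [0.4424 0.011 ] 0.073 [0.62]
lid_mid ('side',) [0.4437 0.009 ] 0.125 [0.8]
lid_mid ('top', 'side') [0.4427 0.0103] 0.107 [0.62, 0.8]
board ('top',) [0.6312 0.0118 0.1202] 0.61 [0.62]
board ('top',) [0.6314 0.0115 0.1242] 0.611 [0.62
[... 205 characters left out ...]
1155] 0.626 [0.62, 0.8]
dish_large ('top',) [ 0.6485 -0.1377] 0.038 [0.87]
dish_large ('side',) [ 0.6494 -0.136 ] 0.049 [0.7]
dish_large ('top', 'side') [ 0.6491 -0.1371] 0.045 [0.87, 0.7]
dish_small ('top',) [0.613  0.1593] 0.034 [0.77]
dish_small ('side',) [0.6118 0.1609] 0.039 [0.67]
dish_small ('top', 'side') [0.6126 0.1596] 0.041 [0.77, 0.67]
phone ('top',) [ 0.5922 -0.4259  0.1551] 0.065 [0.56]
phone ('top',) [ 0.592  -0.427   0.1605] 0.067 [0.56]
phone ('side',) [ 0.5908 -0.423   0.194 ] 0.069 [0.74]
phone ('side',) [ 0.592  -0.4239  0.1745] 0.066 [0.74]
phone ('top', 'side') [ 0.5918 -0.425   0.1672] 0.071 [0.56, 0.74]
phone ('top', 'side') [ 0.5925 -0.4259  0.1556] 0.07 [0.56, 0.74]
```

The top picture shows the large dish at (369,142) and the small one at (264,156) on the board. The cup is at (256,231), the lid at (317,215), the box at (384,224), the cake at (438,236), the caddy at (203,240), the vase at (165,152) and the phone at (470,160). The side view agrees, and the two-camera fits are within 2 mm of each other.

The two dishes come out 299 mm apart, against 300 mm expected.

```bash
cat > p.py <<'E'
from h import *
import sys
def go(*wps):
    """waypoints x,y,z(mm),jaw yaw deg -> dp / angular from the present pose"""
    s=get_state();Rc=R.from_quat(s['tool_rot']);p=np.array(s['tcp_pos'])*1000
    z=Rc.as_matrix()[:,2];psi=np.degrees(np.arctan2(z[1],z[0]))
    print('t',round(s['time_s'],2),'tcp',np.round(p,1),'jaw',round(psi,1),'w',round(s['width']*1e3,1),'F',np.round(s['wrist_force'],1),'j',np.round(s['joint_positions'],2))
    for w in wps:
        yaw=w[3];yaw=yaw+180*round((psi-yaw)/180) if len(w)<5 else yaw
        c,q=np.cos(np.radians(yaw)),np.sin(np.radians(yaw))
        Rt=R.from_matrix(np.array([[q,-c,0],[0,0,-1],[c,q,0]]).T.reshape(3,3)) 
        Rt=R.from_matrix(np.column_stack([[q,-c,0],[0,0,-1],[c,q,0]]))
        print(w,'dp',np.round(Rc.inv().apply(np.array(w[:3])-p),1).tolist(),'ang',np.round((Rc.inv()*Rt).as_rotvec(degrees=True),1).tolist())
if __name__=='__main__':
    go(*[tuple(map(float,a.split(','))) for a in sys.argv[1:]])
E
python3 p.py 400,-200,250,0 400,250,230,0 381,316,150,0
```

```text
t 2.2 tcp [ 151.6 -554.7  231.3] jaw -74.7 w 85.4 F [-0.8 -0.6 -0.9] j [-1.32  0.32  1.56  0.    1.26 -0.02]
(400.0, -200.0, 250.0, 0.0) dp [-333.1, -18.7, -276.6] ang [-0.0, -74.7, 0.0]
(400.0, 250.0, 230.0, 0.0) dp [-451.7, 1.3, -710.7] ang [-0.0, -74.7, 0.0]
(381.0, 316.0, 150.0, 0.0) dp [-450.8, 81.3, -779.4] ang [-0.0, -74.7, 0.0]
```

Request:
servo_tool([
  {"dp":[-333,-18,-277],"angular":[0,-75,0]},
  {"dp":[-333,-18,-277],"angular":[0,-75,0]},
  {"dp":[-333,-18,-277],"angular":[0,-75,0]},
  {"dp":[-333,-18,-277],"angular":[0,-75,0]},
  {"dp":[-333,-18,-277],"angular":[0,-75,0]},
  {"dp":[-333,-18,-277],"angular":[0,-75,0]},
  {"dp":[-333,-18,-277],"angular":[0,-75,0]},
  {"dp":[-333,-18,-277],"angular":[0,-75,0]},
  {"dp":[-333,-18,-277],"angular":[0,-75,0]},
  {"dp":[-452,1,-711],"angular":[0,-75,0]},
  {"dp":[-452,1,-711],"angular":[0,-75,0]},
  {"dp":[-452,1,-711],"angular":[0,-75,0]},
], claw=85, force=40)

```text
time_s: 3.4
tcp_pos: [0.3998, -0.048, 0.2431]
tool_rot: [-0.501, 0.499, -0.499, 0.501]
wrist_force: [1.9, 1.0, 0.3]
width: 0.0849
```

```bash
python3 p.py 400,250,220,0 381,316,140,0 381,316,31,0
```

```text
t 3.4 tcp [399.8 -48.  243.1] jaw 0.3 w 84.9 F [1.9 1.  0.3] j [-0.15  0.04  1.9   0.    1.21 -0.15]
(400.0, 250.0, 220.0, 0.0) dp [-298.0, 23.1, 1.5] ang [-0.0, 0.3, 0.0]
(381.0, 316.0, 140.0, 0.0) dp [-364.1, 103.0, -17.3] ang [-0.0, 0.3, 0.0]
(381.0, 316.0, 31.0, 0.0) dp [-364.1, 212.0, -17.4] ang [-0.0, 0.3, 0.0]
```

Request:
servo_tool([
  {"dp":[-298,23,1],"angular":[0,0,0]},
  {"dp":[-298,23,1],"angular":[0,0,0]},
  {"dp":[-298,23,1],"angular":[0,0,0]},
  {"dp":[-298,23,1],"angular":[0,0,0]},
  {"dp":[-298,23,1],"angular":[0,0,0]},
  {"dp":[-298,23,1],"angular":[0,0,0]},
  {"dp":[-364,103,-17],"angular":[0,0,0]},
  {"dp":[-364,103,-17],"angular":[0,0,0]},
  {"dp":[-364,103,-17],"angular":[0,0,0]},
  {"dp":[-364,103,-17],"angular":[0,0,0]},
  {"dp":[-364,103,-17],"angular":[0,0,0]},
])

```text
time_s: 4.5
tcp_pos: [0.382, 0.3139, 0.1411]
tool_rot: [-0.5, 0.499, -0.499, 0.502]
wrist_force: [-0.3, 0.1, 0.5]
width: 0.0853
```

```bash
python3 - <<'E'
from h import *
s=snapshot('wrist');m,c=mask('wrist','caddy_mid');save(s['pixels'],'w1');print(c,np.round(s['world_from_camera'],3).tolist())
if m is not None: print(fit('caddy_mid',[(s,m)],(.381,.316)),m.sum())
E
python3 p.py 381,316,31,0
```

```text
0.71 [[1.0, -0.004, -0.003, 0.382], [0.004, 0.958, 0.287, 0.388], [0.002, -0.287, 0.958, 0.284], [0.0, 0.0, 0.0, 1.0]]
(array([0.37990652, 0.31617286]), np.float64(0.034239624927985386)) 4935.0
t 4.6 tcp [382.3 313.7 141.6] jaw 0.2 w 84.9 F [ 0.6  0.5 -0.3] j [ 0.66  0.27  1.88 -0.    0.99  0.66]
(381.0, 316.0, 31.0, 0.0) dp [-2.1, 110.6, -1.6] ang [-0.2, 0.2, -0.1]
```

View pics/w1.png

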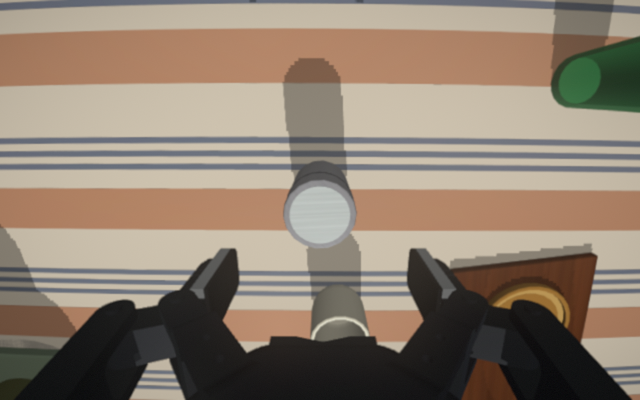

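The wrist view shows the caddy at about (320,212) between the fingers. Its fit gives (0.380, 0.316), which agrees with the fixed cameras, so I descend and grip.

Request:
servo_tool([
  {"dp":[-2,40,-2]},
  {"dp":[-2,80,-2]},
  {"dp":[-2,110,-2]},
  {"dp":[-2,110,-2]},
  {"dp":[-2,110,-2]},
])

```text
validation failed for argument at $.st...
```

Request:
servo_tool([
  {"dp":[0,0,0]},
  {"dp":[0,0,0]},
  {"dp":[0,0,0]},
  {"dp":[0,0,0]},
  {"dp":[0,0,0]},
  {"dp":[0,0,0]},
  {"dp":[0,0,0]},
  {"dp":[0,0,0]},
], claw=40, force=50)

```text
validation failed for argument at $.st...
```

```bash
python3 p.py 381,316,150,0 649,-137,150,0
```

```text
t 4.6 tcp [382.3 313.7 141.6] jaw 0.2 w 84.9 F [ 0.6  0.5 -0.3] j [ 0.66  0.27  1.88 -0.    0.99  0.66]
(381.0, 316.0, 150.0, 0.0) dp [-2.3, -8.4, -1.3] ang [-0.2, 0.2, -0.1]
(649.0, -137.0, 150.0, 0.0) dp [451.6, -8.4, 265.1] ang [-0.2, 0.2, -0.1]
```

Every row needs "angular", so I'll include it and try again.

Request:
servo_tool([
  {"dp":[-2,40,-2],"angular":[0,0,0]},
  {"dp":[-2,80,-2],"angular":[0,0,0]},
  {"dp":[-2,110,-2],"angular":[0,0,0]},
  {"dp":[-2,110,-2],"angular":[0,0,0]},
  {"dp":[-2,110,-2],"angular":[0,0,0]},
])

```text
time_s: 5.1
tcp_pos: [0.3802, 0.316, 0.0311]
tool_rot: [-0.5, 0.499, -0.499, 0.502]
wrist_force: [-0.4, -0.3, -0.3]
width: 0.0848
```

Request:
servo_tool([
  {"dp":[0,0,0],"angular":[0,0,0]},
  {"dp":[0,0,0],"angular":[0,0,0]},
  {"dp":[0,0,0],"angular":[0,0,0]},
  {"dp":[0,0,0],"angular":[0,0,0]},
  {"dp":[0,0,0],"angular":[0,0,0]},
  {"dp":[0,0,0],"angular":[0,0,0]},
  {"dp":[0,0,0],"angular":[0,0,0]},
  {"dp":[0,0,0],"angular":[0,0,0]},
], claw=40, force=50)

```text
time_s: 5.9
tcp_pos: [0.3801, 0.3168, 0.0319]
tool_rot: [-0.5, 0.499, -0.499, 0.502]
wrist_force: [-0.4, -0.8, 7.6]
width: 0.0534
```

```bash
python3 p.py 381,316,150,0 649,-137,150,0
```

```text
t 5.9 tcp [380.1 316.8  31.9] jaw 0.3 w 53.4 F [-0.4 -0.8  7.6] j [ 0.67  0.42  2.01 -0.    0.71  0.67]
(381.0, 316.0, 150.0, 0.0) dp [0.6, -118.1, 1.2] ang [-0.2, 0.3, -0.1]
(649.0, -137.0, 150.0, 0.0) dp [454.9, -118.2, 267.0] ang [-0.2, 0.3, -0.1]
```

Request:
servo_tool([
  {"dp":[0,-15,0],"angular":[0,0,0]},
  {"dp":[0,-40,0],"angular":[0,0,0]},
  {"dp":[0,-70,0],"angular":[0,0,0]},
  {"dp":[0,-95,0],"angular":[0,0,0]},
  {"dp":[0,-110,0],"angular":[0,0,0]},
  {"dp":[10,-118,6],"angular":[0,0,0]},
  {"dp":[30,-118,18],"angular":[0,0,0]},
  {"dp":[60,-118,35],"angular":[0,0,0]},
  {"dp":[95,-118,56],"angular":[0,0,0]},
  {"dp":[130,-118,76],"angular":[0,0,0]},
  {"dp":[165,-118,97],"angular":[0,0,0]},
  {"dp":[200,-118,117],"angular":[0,0,0]},
])

```text
time_s: 7.1
tcp_pos: [0.4974, 0.1143, 0.1478]
tool_rot: [0.501, -0.499, 0.499, -0.501]
wrist_force: [0.7, 0.7, -1.5]
width: 0.0526
```

Request:
servo_tool([
  {"dp":[35,0,20],"angular":[0,0,0]},
  {"dp":[70,0,41],"angular":[0,0,0]},
  {"dp":[105,0,62],"angular":[0,0,0]},
  {"dp":[140,0,82],"angular":[0,0,0]},
  {"dp":[175,0,103],"angular":[0,0,0]},
  {"dp":[205,0,120],"angular":[0,0,0]},
  {"dp":[230,0,135],"angular":[0,0,0]},
  {"dp":[245,0,144],"angular":[0,0,0]},
  {"dp":[252,0,149],"angular":[0,0,0]},
  {"dp":[255,0,150],"angular":[0,0,0]},
  {"dp":[255,0,150],"angular":[0,0,0]},
])

```text
time_s: 8.2
tcp_pos: [0.6477, -0.1375, 0.1477]
tool_rot: [0.501, -0.499, 0.498, -0.501]
wrist_force: [-0.3, -0.6, -1.4]
width: 0.0531
```

```bash
python3 - <<'E'
from h import *
st=get_state();S={c:snapshot(c) for c in('top','side')}
print(st['tcp_pos'])
for z in [(st['tcp_pos'][2]-.0319)]:
    for c in S:
        m,cf=mask(c,'caddy_mid')
        if m is not None: print(c,cf,fit('caddy_mid',[(S[c],m)],(st['tcp_pos'][:2]),z))
E
python3 p.py 649,-137,60,0 649,-137,46,0
```

```text
[ 0.64773031 -0.13752752  0.14766469]
top 0.49 (array([0.47073031, 0.01622248]), np.float64(1.9966166858900423))
side 0.78 (array([ 0.64911627, -0.13125326]), np.float64(0.18922995393583628))
t 8.4 tcp [ 648.  -136.7  148.2] jaw 0.3 w 52.9 F [ 0.1 -0.5 -1.8] j [-0.23  0.51  1.47  0.    1.16 -0.23]
(649.0, -137.0, 60.0, 0.0) dp [0.3, 88.2, 1.1] ang [0.0, 0.3, -0.0]
(649.0, -137.0, 46.0, 0.0) dp [0.3, 102.2, 1.1] ang [0.0, 0.3, -0.0]
```

Request:
servo_tool([
  {"dp":[0,20,1],"angular":[0,0,0]},
  {"dp":[0,50,1],"angular":[0,0,0]},
  {"dp":[0,75,1],"angular":[0,0,0]},
  {"dp":[0,90,1],"angular":[0,0,0]},
  {"dp":[0,96,1],"angular":[0,0,0]},
  {"dp":[0,99,1],"angular":[0,0,0]},
  {"dp":[0,100,1],"angular":[0,0,0]},
  {"dp":[0,101,1],"angular":[0,0,0]},
  {"dp":[0,102,1],"angular":[0,0,0]},
  {"dp":[0,102,1],"angular":[0,0,0]},
])

```text
time_s: 9.4
tcp_pos: [0.6496, -0.1377, 0.0465]
tool_rot: [-0.501, 0.499, -0.499, 0.501]
wrist_force: [0.5, 1.2, -2.0]
width: 0.0528
```

```bash
python3 p.py 649,-137,46,0
```

```text
t 9.4 tcp [ 649.6 -137.7   46.5] jaw 0.3 w 52.8 F [ 0.5  1.2 -2. ] j [-0.23  0.61  1.58 -0.    0.95 -0.23]
(649.0, -137.0, 46.0, 0.0) dp [-0.7, 0.5, -0.6] ang [-0.0, 0.3, 0.0]
```

Not touching yet, so I go down a little further.

Request:
servo_tool([
  {"dp":[0,1,0],"angular":[0,0,0]},
  {"dp":[0,1,0],"angular":[0,0,0]},
  {"dp":[0,2,0],"angular":[0,0,0]},
  {"dp":[0,2,0],"angular":[0,0,0]},
])

```text
time_s: 9.8
tcp_pos: [0.6497, -0.1378, 0.0459]
tool_rot: [-0.501, 0.498, -0.499, 0.501]
wrist_force: [-3.6, 0.1, 9.0]
width: 0.053
```

Request:
servo_tool([
  {"dp":[0,0,0],"angular":[0,0,0]},
  {"dp":[0,0,0],"angular":[0,0,0]},
  {"dp":[0,0,0],"angular":[0,0,0]},
  {"dp":[0,-20,0],"angular":[0,0,0]},
  {"dp":[0,-60,0],"angular":[0,0,0]},
  {"dp":[0,-110,0],"angular":[0,0,0]},
  {"dp":[0,-110,0],"angular":[0,0,0]},
], claw=75)

```text
time_s: 10.5
tcp_pos: [0.6536, -0.1385, 0.1617]
tool_rot: [-0.498, 0.494, -0.503, 0.504]
wrist_force: [0.4, 0.5, -0.1]
width: 0.0751
```

```bash
python3 p.py 415,-172,130,-33.4
python3 - <<'E'
from h import *
for c in('top','side'):
    s=snapshot(c);m,cf=mask(c,'caddy_mid')
    if m is not None: print(c,cf,fit('caddy_mid',[(s,m)],(.649,-.137),.014))
E
```

```text
t 10.5 tcp [ 653.6 -138.5  161.7] jaw 0.3 w 75.1 F [ 0.4  0.5 -0.1] j [-0.23  0.5   1.45 -0.    1.17 -0.23]
(415.0, -172.0, 130.0, -33.4) dp [32.2, 28.4, -239.2] ang [-0.9, 33.7, -0.1]
top 0.48 (array([ 0.6346369 , -0.12040842]), np.float64(4.598245614035087))
side 0.6 (array([ 0.65128735, -0.13879529]), np.float64(0.08499630450849963))
```

Request:
servo_tool([
  {"dp":[5,-10,-40],"angular":[0,8,0]},
  {"dp":[12,0,-90],"angular":[0,16,0]},
  {"dp":[19,10,-140],"angular":[0,24,0]},
  {"dp":[26,20,-190],"angular":[0,32,0]},
  {"dp":[30,28,-225],"angular":[0,34,0]},
  {"dp":[32,28,-239],"angular":[0,34,0]},
  {"dp":[32,28,-239],"angular":[0,34,0]},
  {"dp":[32,28,-239],"angular":[0,34,0]},
  {"dp":[32,28,-239],"angular":[0,34,0]},
], claw=85)

```text
time_s: 11.6
tcp_pos: [0.4125, -0.1711, 0.1261]
tool_rot: [0.333, -0.623, 0.624, -0.334]
wrist_force: [0.0, -0.8, -0.2]
width: 0.0849
```

```bash
python3 - <<'E'
from h import *
s=snapshot('wrist');m,c=mask('wrist','teabox_mid')
if m is not None: print(c,fit('teabox_mid',[(s,m)],(.415,-.172),0,-.58),m.sum())
E
python3 p.py 415,-172,18,-33.4
```

```text
0.59 (array([ 0.41313519, -0.17327478, -0.60021422]), np.float64(0.03207885899236551)) 5319.0
t 11.7 tcp [ 412.  -170.8  126. ] jaw -33.7 w 85.1 F [-0.2  0.7 -0.4] j [-0.42  0.22  2.    0.    0.92  0.17]
(415.0, -172.0, 18.0, -33.4) dp [-0.7, 108.0, 3.0] ang [-0.1, -0.3, -0.0]
```

Request:
servo_tool([
  {"dp":[0,40,2],"angular":[0,0,0]},
  {"dp":[0,80,2],"angular":[0,0,0]},
  {"dp":[0,111,2],"angular":[0,0,0]},
  {"dp":[0,111,2],"angular":[0,0,0]},
  {"dp":[0,111,2],"angular":[0,0,0]},
])

```text
time_s: 12.2
tcp_pos: [0.413, -0.1719, 0.0151]
tool_rot: [-0.334, 0.623, -0.623, 0.334]
wrist_force: [0.1, -0.2, 0.5]
width: 0.0847
```

Request:
servo_tool([
  {"dp":[0,0,0],"angular":[0,0,0]},
  {"dp":[0,0,0],"angular":[0,0,0]},
  {"dp":[0,0,0],"angular":[0,0,0]},
  {"dp":[0,0,0],"angular":[0,0,0]},
  {"dp":[0,0,0],"angular":[0,0,0]},
  {"dp":[0,0,0],"angular":[0,0,0]},
  {"dp":[0,0,0],"angular":[0,0,0]},
  {"dp":[0,0,0],"angular":[0,0,0]},
], claw=40)

```text
time_s: 13.0
tcp_pos: [0.4136, -0.1724, 0.0167]
tool_rot: [0.333, -0.622, 0.625, -0.334]
wrist_force: [-0.5, 1.0, 6.2]
width: 0.0536
```

```bash
python3 p.py 414,-172,100,-34 500,0,120,7 612.5,160,120,7
```

```text
t 13.0 tcp [ 413.6 -172.4   16.7] jaw -33.7 w 53.6 F [-0.5  1.   6.2] j [-0.42  0.39  2.13  0.    0.62  0.17]
(414.0, -172.0, 100.0, -34.0) dp [-0.7, -83.3, 0.4] ang [-0.2, 0.3, -0.0]
(500.0, 0.0, 120.0, 7.0) dp [-191.5, -103.3, -23.4] ang [-0.2, -40.7, 0.0]
(612.5, 160.0, 120.0, 7.0) dp [-387.0, -103.1, -18.7] ang [-0.2, -40.7, 0.0]
```

Request:
servo_tool([
  {"dp":[0,-12,0],"angular":[0,0,0]},
  {"dp":[0,-35,0],"angular":[0,0,0]},
  {"dp":[-5,-65,0],"angular":[0,-2,0]},
  {"dp":[-15,-90,-1],"angular":[0,-5,0]},
  {"dp":[-40,-100,-4],"angular":[0,-9,0]},
  {"dp":[-70,-103,-8],"angular":[0,-14,0]},
  {"dp":[-105,-103,-12],"angular":[0,-20,0]},
  {"dp":[-140,-103,-17],"angular":[0,-26,0]},
  {"dp":[-175,-103,-21],"angular":[0,-32,0]},
  {"dp":[-210,-103,-22],"angular":[0,-37,0]},
  {"dp":[-245,-103,-22],"angular":[0,-40,0]},
  {"dp":[-280,-103,-21],"angular":[0,-41,0]},
])

```text
time_s: 14.2
tcp_pos: [0.5504, 0.074, 0.1185]
tool_rot: [-0.531, 0.467, -0.467, 0.531]
wrist_force: [-0.4, 0.7, -2.0]
width: 0.0534
```

```bash
python3 p.py 612.5,160,120,7
```

```text
t 14.2 tcp [550.4  74.  118.5] jaw 7.4 w 53.4 F [-0.4  0.7 -2. ] j [ 0.11  0.38  1.77 -0.    0.98 -0.02]
(612.5, 160.0, 120.0, 7.0) dp [-77.3, -1.4, 72.6] ang [-0.0, 0.4, 0.0]
```

Request:
servo_tool([
  {"dp":[-25,0,24],"angular":[0,0,0]},
  {"dp":[-50,0,48],"angular":[0,0,0]},
  {"dp":[-68,0,64],"angular":[0,0,0]},
  {"dp":[-76,0,71],"angular":[0,0,0]},
  {"dp":[-77,0,73],"angular":[0,0,0]},
  {"dp":[-77,0,73],"angular":[0,0,0]},
  {"dp":[-77,0,73],"angular":[0,0,0]},
])

```text
time_s: 14.9
tcp_pos: [0.612, 0.1571, 0.1181]
tool_rot: [0.531, -0.468, 0.467, -0.53]
wrist_force: [0.2, -0.5, -2.2]
width: 0.0534
```

```bash
python3 - <<'E'
from h import *
st=get_state();z=st['tcp_pos'][2]-.0167
for c in ('side','wrist'):
    s=snapshot(c);m,cf=mask(c,'teabox_mid')
    if m is not None: print(c,cf,fit('teabox_mid',[(s,m)],st['tcp_pos'][:2],z,.12),m.sum())
E
python3 p.py 612.5,160,31,7
```

```text
side 0.92 (array([0.61600964, 0.16161257, 0.42702981]), np.float64(0.31397614715989486)) 485.0
wrist 0.63 (array([0.61232768, 0.15671179, 0.12339345]), np.float64(0.1175993677526605)) 17268.0
t 15.1 tcp [612.5 157.6 118.2] jaw 7.2 w 53.5 F [-1.3  0.5 -1.8] j [ 0.23  0.49  1.59 -0.    1.06  0.11]
(612.5, 160.0, 31.0, 7.0) dp [-2.4, 87.2, 0.4] ang [0.0, 0.2, 0.0]
```

Request:
servo_tool([
  {"dp":[-1,20,0],"angular":[0,0,0]},
  {"dp":[-2,45,0],"angular":[0,0,0]},
  {"dp":[-3,65,0],"angular":[0,0,0]},
  {"dp":[-3,77,0],"angular":[0,0,0]},
  {"dp":[-3,83,0],"angular":[0,0,0]},
  {"dp":[-3,85,0],"angular":[0,0,0]},
  {"dp":[-3,86,0],"angular":[0,0,0]},
  {"dp":[-3,87,0],"angular":[0,0,0]},
  {"dp":[-3,88,0],"angular":[0,0,0]},
  {"dp":[-3,88,0],"angular":[0,0,0]},
])

```text
time_s: 16.1
tcp_pos: [0.6129, 0.1614, 0.0307]
tool_rot: [-0.53, 0.467, -0.468, 0.531]
wrist_force: [-0.4, 0.2, 0.4]
width: 0.0535
```

Request:
servo_tool([
  {"dp":[1,1,0],"angular":[0,0,0]},
  {"dp":[1,1,0],"angular":[0,0,0]},
  {"dp":[1,1,0],"angular":[0,0,0]},
])

```text
time_s: 16.4
tcp_pos: [0.6129, 0.1614, 0.0307]
tool_rot: [-0.53, 0.467, -0.467, 0.532]
wrist_force: [-2.6, 3.1, 6.2]
width: 0.0533
```

Request:
servo_tool([
  {"dp":[0,0,0],"angular":[0,0,0]},
  {"dp":[0,0,0],"angular":[0,0,0]},
  {"dp":[0,0,0],"angular":[0,0,0]},
  {"dp":[0,-20,0],"angular":[0,0,0]},
  {"dp":[0,-60,0],"angular":[0,0,0]},
  {"dp":[0,-110,0],"angular":[0,0,0]},
  {"dp":[0,-110,0],"angular":[0,0,0]},
], claw=72)

```text
time_s: 17.1
tcp_pos: [0.6168, 0.1612, 0.1463]
tool_rot: [-0.527, 0.464, -0.47, 0.535]
wrist_force: [0.2, 0.1, 0.1]
width: 0.0719
```

```bash
python3 - <<'E'
from h import *
S=[]
for c in ('top','side','wrist'):
    s=snapshot(c);m,cf=mask(c,'teabox_mid')
    if m is not None: print(c,cf,fit('teabox_mid',[(s,m)],(.6125,.16),.014,.12),m.sum())
E
python3 p.py 500,-100,150,-30 380,-327,110,-30
```

```text
side 0.84 (array([0.61419568, 0.16427353, 0.0928967 ]), np.float64(0.06037362976686737)) 635.0
wrist 0.62 (array([0.61296662, 0.16100756, 0.12510287]), np.float64(0.03314234550384323)) 5431.0
t 17.4 tcp [611.5 160.  137.1] jaw 7.3 w 71.9 F [ 0.1  0.6 -0.1] j [ 0.24  0.48  1.56 -0.    1.11  0.11]
(500.0, -100.0, 150.0, -30.0) dp [243.8, -12.3, -143.6] ang [0.2, 37.3, 0.1]
(380.0, -327.0, 110.0, -30.0) dp [453.7, 28.4, -291.3] ang [0.2, 37.3, 0.1]
```

Request:
servo_tool([
  {"dp":[40,-10,-24],"angular":[0,7,0]},
  {"dp":[81,-12,-48],"angular":[0,14,0]},
  {"dp":[122,-12,-72],"angular":[0,21,0]},
  {"dp":[163,-12,-96],"angular":[0,28,0]},
  {"dp":[204,-12,-120],"angular":[0,34,0]},
  {"dp":[244,-10,-144],"angular":[0,37,0]},
  {"dp":[284,0,-173],"angular":[0,37,0]},
  {"dp":[324,10,-202],"angular":[0,37,0]},
  {"dp":[364,20,-230],"angular":[0,37,0]},
  {"dp":[404,28,-258],"angular":[0,37,0]},
  {"dp":[440,28,-282],"angular":[0,37,0]},
  {"dp":[454,28,-291],"angular":[0,37,0]},
])

```text
time_s: 18.6
tcp_pos: [0.3791, -0.3294, 0.1096]
tool_rot: [-0.355, 0.613, -0.611, 0.353]
wrist_force: [-0.4, -0.2, 0.6]
width: 0.0721
```

Request:
servo_tool([
  {"dp":[0,0,0],"angular":[0,0,0]},
  {"dp":[0,0,0],"angular":[0,0,0]},
  {"dp":[0,0,0],"angular":[0,0,0]},
])

```text
time_s: 18.9
tcp_pos: [0.3816, -0.3258, 0.1105]
tool_rot: [-0.355, 0.612, -0.611, 0.355]
wrist_force: [-0.6, 0.5, 0.7]
width: 0.0722
```

```bash
python3 - <<'E'
from h import *
s=snapshot('wrist');m,c=mask('wrist','cake_mid')
if m is not None: print(c,fit('cake_mid',[(s,m)],(.38,-.327)),m.sum())
E
python3 p.py 380,-327,3,-30
```

```text
0.68 (array([ 0.37796228, -0.32756332]), np.float64(0.07639634918555395)) 2694.0
t 19.0 tcp [ 381.9 -325.9  110.8] jaw -29.6 w 71.9 F [ 0.7 -0.4 -0.2] j [-0.73  0.32  1.9   0.    0.92 -0.21]
(380.0, -327.0, 3.0, -30.0) dp [1.9, 107.8, -1.0] ang [0.0, 0.4, -0.0]
```

Request:
servo_tool([
  {"dp":[2,40,-2],"angular":[0,0,0]},
  {"dp":[2,80,-2],"angular":[0,0,0]},
  {"dp":[2,100,-2],"angular":[0,0,0]},
  {"dp":[2,108,-2],"angular":[0,0,0]},
  {"dp":[2,108,-2],"angular":[0,0,0]},
  {"dp":[2,108,-2],"angular":[0,0,0]},
])

```text
time_s: 19.6
tcp_pos: [0.3796, -0.328, 0.0039]
tool_rot: [0.355, -0.611, 0.612, -0.356]
wrist_force: [0.8, 0.4, 0.5]
width: 0.0719
```

Request:
servo_tool([
  {"dp":[0,0,0],"angular":[0,0,0]},
  {"dp":[0,0,0],"angular":[0,0,0]},
  {"dp":[0,0,0],"angular":[0,0,0]},
  {"dp":[0,0,0],"angular":[0,0,0]},
  {"dp":[0,0,0],"angular":[0,0,0]},
  {"dp":[0,0,0],"angular":[0,0,0]},
  {"dp":[0,0,0],"angular":[0,0,0]},
], claw=38)

```text
time_s: 20.3
tcp_pos: [0.3795, -0.3283, 0.0047]
tool_rot: [0.355, -0.61, 0.613, -0.355]
wrist_force: [-0.2, 0.5, 7.1]
width: 0.048
```

```bash
python3 p.py 380,-327,150,-30 480,-100,160,-30 613,160,140,-30
```

```text
t 20.3 tcp [ 379.5 -328.3    4.7] jaw -29.7 w 48.0 F [-0.2  0.5  7.1] j [-0.74  0.47  2.02  0.    0.65 -0.22]
(380.0, -327.0, 150.0, -30.0) dp [-1.3, -145.3, 0.2] ang [-0.2, 0.3, 0.0]
(480.0, -100.0, 160.0, -30.0) dp [-248.0, -155.5, -25.4] ang [-0.2, 0.3, 0.0]
(613.0, 160.0, 140.0, -30.0) dp [-539.8, -135.7, -38.8] ang [-0.2, 0.3, 0.0]
```

Request:
servo_tool([
  {"dp":[0,-10,0],"angular":[0,0,0]},
  {"dp":[0,-30,0],"angular":[0,0,0]},
  {"dp":[0,-60,0],"angular":[0,0,0]},
  {"dp":[0,-95,0],"angular":[0,0,0]},
  {"dp":[-1,-125,0],"angular":[0,0,0]},
  {"dp":[-1,-140,0],"angular":[0,0,0]},
  {"dp":[-1,-145,0],"angular":[0,0,0]},
])

```text
time_s: 21.0
tcp_pos: [0.38, -0.3276, 0.1508]
tool_rot: [0.355, -0.61, 0.613, -0.356]
wrist_force: [0.4, 0.8, -0.5]
width: 0.0478
```

```bash
python3 - <<'E'
from h import *
s=snapshot('wrist');save(s['pixels'],'w2')
E
python3 p.py 480,-100,160,-30 613,160,140,-30
```

```text
t 21.05 tcp [ 379.8 -327.4  150.3] jaw -29.7 w 47.8 F [ 0.1 -0.1  0.1] j [-0.73  0.27  1.86 -0.    1.01 -0.22]
(480.0, -100.0, 160.0, -30.0) dp [-247.1, -10.1, -25.6] ang [-0.2, 0.3, 0.1]
(613.0, 160.0, 140.0, -30.0) dp [-538.9, 9.6, -39.1] ang [-0.2, 0.3, 0.1]
```

View pics/w2.png

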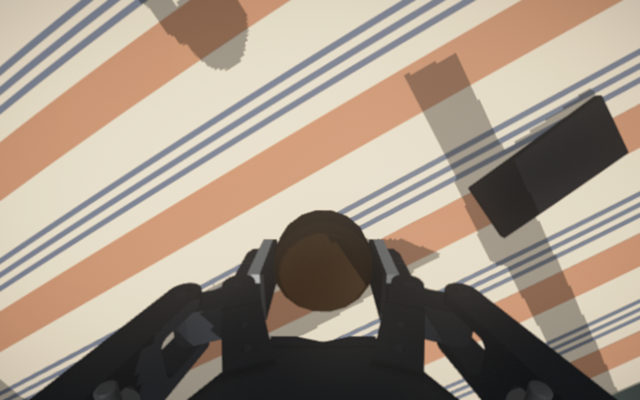

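The cake is held level between the pads at about (323,260).

Request:
servo_tool([
  {"dp":[-15,0,-1],"angular":[0,0,0]},
  {"dp":[-45,0,-3],"angular":[0,0,0]},
  {"dp":[-85,0,-6],"angular":[0,0,0]},
  {"dp":[-125,0,-9],"angular":[0,0,0]},
  {"dp":[-165,0,-12],"angular":[0,0,0]},
  {"dp":[-205,0,-15],"angular":[0,0,0]},
  {"dp":[-245,0,-18],"angular":[0,0,0]},
  {"dp":[-285,0,-21],"angular":[0,0,0]},
  {"dp":[-325,0,-24],"angular":[0,0,0]},
  {"dp":[-365,0,-27],"angular":[0,0,0]},
  {"dp":[-405,0,-30],"angular":[0,0,0]},
  {"dp":[-440,0,-32],"angular":[0,0,0]},
])

```text
time_s: 22.25
tcp_pos: [0.5688, 0.0742, 0.1462]
tool_rot: [-0.356, 0.612, -0.611, 0.354]
wrist_force: [-0.3, 0.1, -0.4]
width: 0.0482
```

Request:
servo_tool([
  {"dp":[-35,0,-2],"angular":[0,0,0]},
  {"dp":[-65,0,-4],"angular":[0,0,0]},
  {"dp":[-85,0,-6],"angular":[0,0,0]},
  {"dp":[-95,0,-7],"angular":[0,0,0]},
  {"dp":[-99,0,-7],"angular":[0,0,0]},
  {"dp":[-99,0,-7],"angular":[0,0,0]},
  {"dp":[-99,0,-7],"angular":[0,0,0]},
])

```text
time_s: 22.95
tcp_pos: [0.6119, 0.1598, 0.1477]
tool_rot: [0.355, -0.612, 0.612, -0.354]
wrist_force: [1.0, 0.1, -1.5]
width: 0.048
```

```bash
python3 - <<'E'
from h import *
st=get_state();z=st['tcp_pos'][2]-.0045
for c in ('top','side','wrist'):
    s=snapshot(c);m,cf=mask(c,'cake_mid')
    if m is not None: print(c,cf,fit('cake_mid',[(s,m)],st['tcp_pos'][:2],z),m.sum())
E
python3 p.py 613,160.5,75,-30
```

```text
side 0.73 (array([0.61734353, 0.16045651]), np.float64(1.130220588235294)) 160.0
wrist 0.65 (array([0.61177331, 0.15960638]), np.float64(0.03908211786076828)) 8074.0
t 23.25 tcp [612.5 160.1 148.2] jaw -29.8 w 47.7 F [-0.3 -0.5 -0.2] j [ 0.24  0.47  1.55 -0.    1.13  0.76]
(613.0, 160.5, 75.0, -30.0) dp [-0.6, 73.2, 0.3] ang [-0.0, 0.2, -0.0]
```

Request:
servo_tool([
  {"dp":[0,20,0],"angular":[0,0,0]},
  {"dp":[-1,42,0],"angular":[0,0,0]},
  {"dp":[-1,58,0],"angular":[0,0,0]},
  {"dp":[-1,67,0],"angular":[0,0,0]},
  {"dp":[-1,70,0],"angular":[0,0,0]},
  {"dp":[-1,72,0],"angular":[0,0,0]},
  {"dp":[-1,73,0],"angular":[0,0,0]},
  {"dp":[-1,74,0],"angular":[0,0,0]},
  {"dp":[-1,74,0],"angular":[0,0,0]},
])

```text
time_s: 24.15
tcp_pos: [0.6135, 0.1616, 0.0748]
tool_rot: [0.354, -0.611, 0.612, -0.356]
wrist_force: [-0.5, -0.4, 1.2]
width: 0.048
```

Request:
servo_tool([
  {"dp":[0,1,0],"angular":[0,0,0]},
  {"dp":[0,1,0],"angular":[0,0,0]},
  {"dp":[0,1,0],"angular":[0,0,0]},
])

```text
time_s: 24.45
tcp_pos: [0.6136, 0.1617, 0.0748]
tool_rot: [0.354, -0.611, 0.612, -0.356]
wrist_force: [-1.1, -1.1, 7.1]
width: 0.0475
```

Request:
servo_tool([
  {"dp":[0,0,0],"angular":[0,0,0]},
  {"dp":[0,0,0],"angular":[0,0,0]},
  {"dp":[0,0,0],"angular":[0,0,0]},
  {"dp":[0,-15,0],"angular":[0,0,0]},
  {"dp":[0,-50,0],"angular":[0,0,0]},
  {"dp":[0,-95,0],"angular":[0,0,0]},
  {"dp":[0,-100,0],"angular":[0,0,0]},
  {"dp":[0,-100,0],"angular":[0,0,0]},
], claw=68)

```text
time_s: 25.25
tcp_pos: [0.6138, 0.1617, 0.1746]
tool_rot: [0.354, -0.611, 0.612, -0.356]
wrist_force: [0.2, 0.5, -0.3]
width: 0.0678
```

```bash
python3 - <<'E'
from h import *
for c in ('top','side','wrist'):
    s=snapshot(c)
    if c=='wrist': save(s['pixels'],'w3')
    for n,z,y in (('cake_mid',.070,None),('teabox_mid',.014,.12),('dish_small',.01,None)):
        m,cf=mask(c,n)
        if m is not None: 
            r=fit(n,[(s,m)],(.613,.161),z,y);print(c,n,round(cf,2),np.round(r[0],4),round(r[1],3))
E
python3 p.py 500,170,200,20 400,178,140,20
```

```text
top teabox_mid 0.57 [0.6064 0.1331 0.7879] 28.011
top dish_small 0.55 [0.6119 0.1596] 2.488
side cake_mid 0.52 [0.6142 0.1635] 0.119
side teabox_mid 0.52 [0.6127 0.164  0.1635] 0.82
side dish_small 0.92 [0.6114 0.161 ] 1.063
wrist cake_mid 0.77 [0.6129 0.1613] 0.074
wrist teabox_mid 0.83 [0.6137 0.1613 0.1256] 1.89
wrist dish_small 0.86 [0.6108 0.1593] 1.72
t 25.85 tcp [613.  161.5 172.7] jaw -29.7 w 68.0 F [-0.1  0.   0. ] j [ 0.24  0.45  1.51 -0.    1.18  0.76]
(500.0, 170.0, 200.0, 20.0) dp [48.6, -27.2, -102.3] ang [0.0, -49.7, 0.0]
(400.0, 178.0, 140.0, 20.0) dp [91.2, 32.8, -193.1] ang [0.0, -49.7, 0.0]
```

View pics/w3.png

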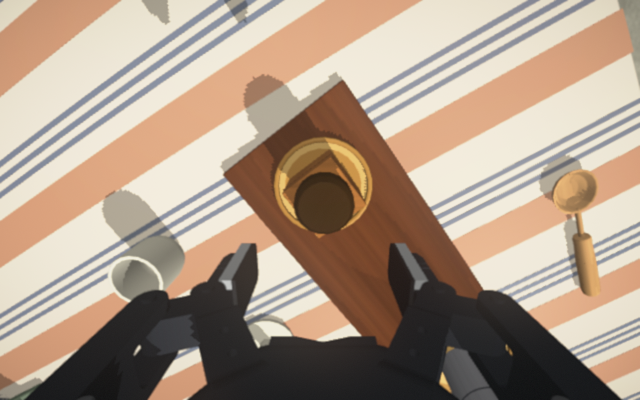

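The cake sits centred on the box in the small dish, at about (323,200). The cup is next.

Request:
servo_tool([
  {"dp":[18,-10,-38],"angular":[0,-8,0]},
  {"dp":[36,-20,-76],"angular":[0,-16,0]},
  {"dp":[54,-20,-114],"angular":[0,-24,0]},
  {"dp":[70,-5,-150],"angular":[0,-32,0]},
  {"dp":[85,15,-180],"angular":[0,-40,0]},
  {"dp":[91,33,-193],"angular":[0,-48,0]},
  {"dp":[91,33,-193],"angular":[0,-50,0]},
  {"dp":[91,33,-193],"angular":[0,-50,0]},
  {"dp":[91,33,-193],"angular":[0,-50,0]},
  {"dp":[91,33,-193],"angular":[0,-50,0]},
], claw=85)

```text
time_s: 26.85
tcp_pos: [0.401, 0.1783, 0.1404]
tool_rot: [-0.58, 0.404, -0.405, 0.58]
wrist_force: [0.6, -0.1, -0.9]
width: 0.0851
```

```bash
python3 - <<'E'
from h import *
s=snapshot('wrist');m,c=mask('wrist','cup_mid')
if m is not None: print(c,fit('cup_mid',[(s,m)],(.4,.178)),m.sum())
E
python3 p.py 400.3,178.5,18,20
```

```text
0.74 (array([0.39878552, 0.1776545 ]), np.float64(0.03311672140699078)) 4173.0
t 26.95 tcp [400.9 178.2 140.2] jaw 20.2 w 84.8 F [ 0.3 -0.1 -0.3] j [ 0.39  0.19  2.   -0.    0.95  0.04]
(400.3, 178.5, 18.0, 20.0) dp [-0.5, 122.2, -0.5] ang [-0.0, 0.2, 0.0]
```

Request:
servo_tool([
  {"dp":[0,40,-1],"angular":[0,0,0]},
  {"dp":[0,80,-1],"angular":[0,0,0]},
  {"dp":[0,110,-1],"angular":[0,0,0]},
  {"dp":[0,122,-1],"angular":[0,0,0]},
  {"dp":[0,122,-1],"angular":[0,0,0]},
  {"dp":[0,122,-1],"angular":[0,0,0]},
])

```text
time_s: 27.55
tcp_pos: [0.4, 0.178, 0.0182]
tool_rot: [-0.58, 0.404, -0.404, 0.58]
wrist_force: [0.1, -0.5, 0.5]
width: 0.0851
```

Request:
servo_tool([
  {"dp":[0,0,0],"angular":[0,0,0]},
  {"dp":[0,0,0],"angular":[0,0,0]},
  {"dp":[0,0,0],"angular":[0,0,0]},
  {"dp":[0,0,0],"angular":[0,0,0]},
  {"dp":[0,0,0],"angular":[0,0,0]},
  {"dp":[0,0,0],"angular":[0,0,0]},
  {"dp":[0,0,0],"angular":[0,0,0]},
  {"dp":[0,0,0],"angular":[0,0,0]},
], claw=48, force=35)

```text
time_s: 28.35
tcp_pos: [0.4001, 0.1781, 0.0192]
tool_rot: [-0.58, 0.404, -0.405, 0.581]
wrist_force: [-0.9, -0.0, 5.1]
width: 0.058
```

```bash
python3 p.py 400,178,100,20 631,11.5,100,20
```

```text
t 28.35 tcp [400.1 178.1  19.2] jaw 20.3 w 58.0 F [-0.9 -0.   5.1] j [ 0.39  0.37  2.15 -0.    0.62  0.04]
(400.0, 178.0, 100.0, 20.0) dp [0.0, -80.8, 0.1] ang [-0.1, 0.3, -0.0]
(631.0, 11.5, 100.0, 20.0) dp [236.3, -80.4, 159.1] ang [-0.1, 0.3, -0.0]
```

Request:
servo_tool([
  {"dp":[0,-10,0],"angular":[0,0,0]},
  {"dp":[0,-30,0],"angular":[0,0,0]},
  {"dp":[0,-55,0],"angular":[0,0,0]},
  {"dp":[8,-72,5],"angular":[0,0,0]},
  {"dp":[25,-79,17],"angular":[0,0,0]},
  {"dp":[50,-80,34],"angular":[0,0,0]},
  {"dp":[80,-80,54],"angular":[0,0,0]},
  {"dp":[110,-80,74],"angular":[0,0,0]},
  {"dp":[140,-80,94],"angular":[0,0,0]},
  {"dp":[170,-80,114],"angular":[0,0,0]},
  {"dp":[196,-80,132],"angular":[0,0,0]},
  {"dp":[216,-80,145],"angular":[0,0,0]},
])

```text
time_s: 29.55
tcp_pos: [0.6119, 0.0241, 0.0989]
tool_rot: [-0.58, 0.404, -0.405, 0.58]
wrist_force: [-1.1, -0.4, -0.7]
width: 0.0581
```

Request:
servo_tool([
  {"dp":[12,0,8],"angular":[0,0,0]},
  {"dp":[18,0,12],"angular":[0,0,0]},
  {"dp":[20,0,14],"angular":[0,0,0]},
  {"dp":[20,0,14],"angular":[0,0,0]},
  {"dp":[20,0,14],"angular":[0,0,0]},
])

```text
time_s: 30.05
tcp_pos: [0.6294, 0.0122, 0.0981]
tool_rot: [0.581, -0.404, 0.404, -0.58]
wrist_force: [0.2, -0.4, -0.7]
width: 0.0579
```

```bash
python3 - <<'E'
from h import *
st=get_state();z=st['tcp_pos'][2]-.0187
for c in ('top','side','wrist'):
    s=snapshot(c);m,cf=mask(c,'cup_mid')
    if m is not None: print(c,cf,fit('cup_mid',[(s,m)],st['tcp_pos'][:2],z),m.sum())
E
python3 p.py 631,11.5,30,20
```

```text
side 0.89 (array([0.63028641, 0.01593696]), np.float64(0.08123128821421041)) 465.0
wrist 0.64 (array([0.60576965, 0.0706644 ]), np.float64(0.550530758434942)) 38672.0
t 30.35 tcp [630.1  11.8  98.1] jaw 20.3 w 58.3 F [-0.4  0.1 -0.7] j [ 0.    0.51  1.61 -0.    1.02 -0.35]
(631.0, 11.5, 30.0, 20.0) dp [0.6, 68.1, 0.7] ang [0.0, 0.3, 0.0]
```

Request:
servo_tool([
  {"dp":[0,15,1],"angular":[0,0,0]},
  {"dp":[0,35,1],"angular":[0,0,0]},
  {"dp":[0,52,1],"angular":[0,0,0]},
  {"dp":[0,62,1],"angular":[0,0,0]},
  {"dp":[0,66,1],"angular":[0,0,0]},
  {"dp":[0,67,1],"angular":[0,0,0]},
  {"dp":[0,68,1],"angular":[0,0,0]},
  {"dp":[0,68.5,1],"angular":[0,0,0]},
  {"dp":[0,69,1],"angular":[0,0,0]},
  {"dp":[0,69,1],"angular":[0,0,0]},
])

```text
time_s: 31.35
tcp_pos: [0.6315, 0.0119, 0.0294]
tool_rot: [-0.58, 0.404, -0.404, 0.58]
wrist_force: [-0.6, 0.6, -0.9]
width: 0.0582
```

Request:
servo_tool([
  {"dp":[0,0.5,0],"angular":[0,0,0]},
  {"dp":[0,1,0],"angular":[0,0,0]},
  {"dp":[0,1,0],"angular":[0,0,0]},
  {"dp":[0,1,0],"angular":[0,0,0]},
])

```text
time_s: 31.75
tcp_pos: [0.6315, 0.0119, 0.0293]
tool_rot: [-0.58, 0.404, -0.404, 0.58]
wrist_force: [-2.3, 1.0, 6.1]
width: 0.0583
```

Contact is at about 6 N. I release and rise.

Request:
servo_tool([
  {"dp":[0,0,0],"angular":[0,0,0]},
  {"dp":[0,0,0],"angular":[0,0,0]},
  {"dp":[0,0,0],"angular":[0,0,0]},
  {"dp":[0,-15,0],"angular":[0,0,0]},
  {"dp":[0,-50,0],"angular":[0,0,0]},
  {"dp":[0,-95,0],"angular":[0,0,0]},
  {"dp":[0,-120,0],"angular":[0,0,0]},
  {"dp":[0,-120,0],"angular":[0,0,0]},
  {"dp":[0,-120,0],"angular":[0,0,0]},
], claw=78)

```text
time_s: 32.65
tcp_pos: [0.6311, 0.0119, 0.148]
tool_rot: [-0.58, 0.404, -0.404, 0.58]
wrist_force: [-1.3, 0.6, -1.3]
width: 0.0781
```

```bash
python3 - <<'E'
from h import *
for c in ('top','side','wrist'):
    s=snapshot(c)
    if c=='wrist': save(s['pixels'],'w4')
    for n,z,y,g in (('cup_mid',.010,None,(.631,.012)),('caddy_mid',.014,None,(.649,-.137))):
        m,cf=mask(c,n)
        if m is not None: 
            r=fit(n,[(s,m)],g,z,y);print(c,n,round(cf,2),np.round(r[0],4),round(r[1],3))
E
python3 p.py 443,10,150,20 443,10,110,0
```

```text
top cup_mid 0.72 [0.6013 0.0522] 0.882
top caddy_mid 0.57 [ 0.6516 -0.1372] 0.052
side cup_mid 0.87 [0.6323 0.0123] 0.097
side caddy_mid 0.54 [ 0.6498 -0.1365] 1.259
wrist cup_mid 0.89 [0.6317 0.0122] 0.036
wrist caddy_mid 0.56 [ 0.6502 -0.1406] 2.05
t 33.1 tcp [631.1  11.9 147.4] jaw 20.3 w 78.3 F [-0.4  0.5 -0.2] j [ 0.    0.47  1.55 -0.    1.12 -0.35]
(443.0, 10.0, 150.0, 20.0) dp [-63.4, -2.4, -177.1] ang [0.1, 0.3, -0.0]
(443.0, 10.0, 110.0, 0.0) dp [-63.4, 37.6, -177.1] ang [0.1, 20.3, -0.0]
```

View pics/w4.png

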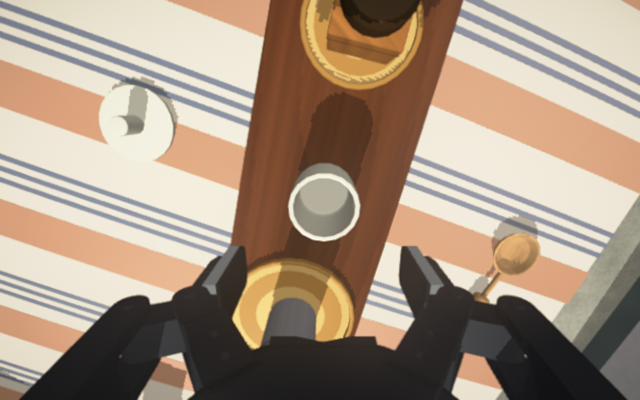

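The cup stands on the board between the dishes at about (324,200), and fits at (0.632, 0.012). The lid is at (137,122), with its knob up.

Request:
servo_tool([
  {"dp":[-14,0,-40],"angular":[0,0,0]},
  {"dp":[-30,0,-85],"angular":[0,0,0]},
  {"dp":[-46,15,-130],"angular":[0,0,0]},
  {"dp":[-58,30,-165],"angular":[0,0,0]},
  {"dp":[-63,37,-177],"angular":[0,0,0]},
  {"dp":[-63,37,-177],"angular":[0,0,0]},
  {"dp":[-63,37,-177],"angular":[0,0,0]},
  {"dp":[-63,37,-177],"angular":[0,0,0]},
], claw=50)

```text
time_s: 33.9
tcp_pos: [0.4455, 0.0096, 0.1117]
tool_rot: [-0.58, 0.403, -0.405, 0.581]
wrist_force: [-0.3, 0.0, -0.2]
width: 0.05
```

```bash
python3 - <<'E'
from h import *
s=snapshot('wrist');m,c=mask('wrist','lid_mid');save(s['pixels'],'w5')
if m is not None: print(c,fit('lid_mid',[(s,m)],(.4427,.0105)),m.sum())
E
python3 p.py 443,10,11,20
```

```text
0.88 (array([0.44072216, 0.00880704]), np.float64(0.023595518881845332)) 4983.0
t 34.0 tcp [445.    9.6 111.4] jaw 20.3 w 50.1 F [-0.3  0.8  0.4] j [-0.    0.24  2.03 -0.    0.88 -0.36]
(443.0, 10.0, 11.0, 20.0) dp [-1.1, 100.4, -1.9] ang [-0.1, 0.3, 0.0]
```

View pics/w5.png

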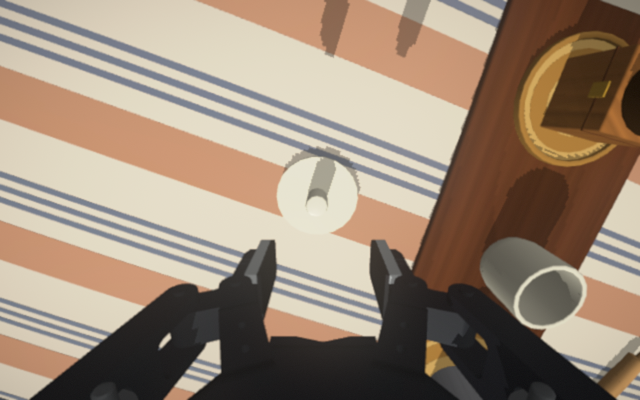

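The lid is centred at about (318,195) with its knob at (316,205), between the fingers.

Request:
servo_tool([
  {"dp":[-1,40,-3.5],"angular":[0,0,0]},
  {"dp":[-1,75,-3.5],"angular":[0,0,0]},
  {"dp":[-1,95,-3.5],"angular":[0,0,0]},
  {"dp":[-1,100,-3.5],"angular":[0,0,0]},
  {"dp":[-1,100,-3.5],"angular":[0,0,0]},
  {"dp":[-1,100,-3.5],"angular":[0,0,0]},
])

```text
time_s: 34.6
tcp_pos: [0.441, 0.0093, 0.0118]
tool_rot: [-0.58, 0.403, -0.405, 0.581]
wrist_force: [-0.2, -0.2, -0.7]
width: 0.0498
```

Request:
servo_tool([
  {"dp":[0,0,0],"angular":[0,0,0]},
  {"dp":[0,0,0],"angular":[0,0,0]},
  {"dp":[0,0,0],"angular":[0,0,0]},
  {"dp":[0,0,0],"angular":[0,0,0]},
  {"dp":[0,0,0],"angular":[0,0,0]},
  {"dp":[0,0,0],"angular":[0,0,0]},
  {"dp":[0,0,0],"angular":[0,0,0]},
  {"dp":[0,0,0],"angular":[0,0,0]},
], claw=8)

```text
time_s: 35.4
tcp_pos: [0.4404, 0.0093, 0.0119]
tool_rot: [-0.58, 0.404, -0.405, 0.581]
wrist_force: [-0.2, -0.4, 7.6]
width: 0.0169
```

```bash
python3 p.py 442,9,140,20 631.7,12.2,140,20
```

```text
t 35.4 tcp [440.4   9.3  11.9] jaw 20.3 w 16.9 F [-0.2 -0.4  7.6] j [-0.    0.39  2.15 -0.    0.6  -0.36]
(442.0, 9.0, 140.0, 20.0) dp [1.0, -128.1, 1.6] ang [-0.1, 0.3, 0.0]
(631.7, 12.2, 140.0, 20.0) dp [63.7, -127.7, 180.6] ang [-0.1, 0.3, 0.0]
```

Request:
servo_tool([
  {"dp":[0,-10,0],"angular":[0,0,0]},
  {"dp":[0,-30,0],"angular":[0,0,0]},
  {"dp":[0,-60,0],"angular":[0,0,0]},
  {"dp":[0,-90,0],"angular":[0,0,0]},
  {"dp":[2,-112,6],"angular":[0,0,0]},
  {"dp":[7,-123,20],"angular":[0,0,0]},
  {"dp":[15,-127,43],"angular":[0,0,0]},
  {"dp":[26,-128,73],"angular":[0,0,0]},
  {"dp":[36,-128,103],"angular":[0,0,0]},
  {"dp":[46,-128,131],"angular":[0,0,0]},
  {"dp":[54,-128,154],"angular":[0,0,0]},
  {"dp":[60,-128,170],"angular":[0,0,0]},
])

```text
time_s: 36.6
tcp_pos: [0.6214, 0.0121, 0.1394]
tool_rot: [-0.58, 0.404, -0.404, 0.58]
wrist_force: [0.0, -0.6, -1.1]
width: 0.0164
```

Request:
servo_tool([
  {"dp":[2,0,7],"angular":[0,0,0]},
  {"dp":[4,0,10],"angular":[0,0,0]},
  {"dp":[4,0,11],"angular":[0,0,0]},
  {"dp":[4,0,11],"angular":[0,0,0]},
  {"dp":[4,0,11],"angular":[0,0,0]},
])

```text
time_s: 37.1
tcp_pos: [0.631, 0.0121, 0.1392]
tool_rot: [0.58, -0.404, 0.404, -0.58]
wrist_force: [0.2, -0.1, 0.2]
width: 0.0167
```

```bash
python3 - <<'E'
from h import *
st=get_state();z=st['tcp_pos'][2]-.0115
for c in ('side','wrist'):
    s=snapshot(c);m,cf=mask(c,'lid_mid')
    if c=='wrist': save(s['pixels'],'w6')
    if m is not None: print(c,cf,fit('lid_mid',[(s,m)],st['tcp_pos'][:2],z),m.sum())
E
python3 p.py 631.7,12.2,82,20
```

```text
side 0.55 (array([ 0.65793256, -0.05844196]), np.float64(1.6198879551820728)) 448.0
wrist 0.7 (array([0.63164032, 0.01134742]), np.float64(0.443611848539891)) 8420.0
t 37.3 tcp [631.4  12.1 139.2] jaw 20.3 w 16.3 F [-0.1 -0.7 -0.1] j [ 0.    0.47  1.56 -0.    1.11 -0.35]
(631.7, 12.2, 82.0, 20.0) dp [0.0, 57.2, 0.3] ang [-0.0, 0.3, 0.0]
```

View pics/w6.png

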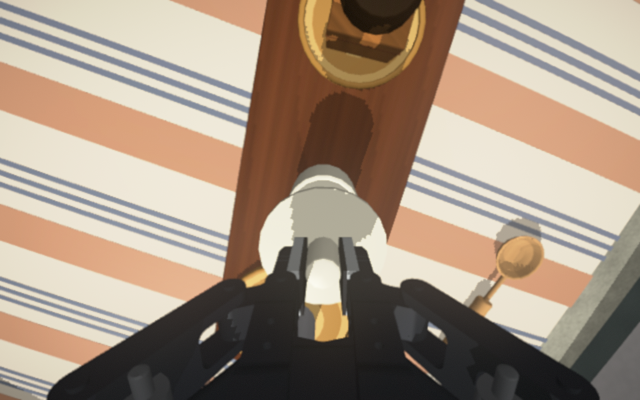

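The lid hangs level in the grip at about (323,242), above the cup. I lower it and creep the last millimetres.

Request:
servo_tool([
  {"dp":[0,12,0],"angular":[0,0,0]},
  {"dp":[0,30,0],"angular":[0,0,0]},
  {"dp":[0,44,0],"angular":[0,0,0]},
  {"dp":[0,53,0],"angular":[0,0,0]},
  {"dp":[0,56,0],"angular":[0,0,0]},
  {"dp":[0,57,0],"angular":[0,0,0]},
  {"dp":[0,58,0],"angular":[0,0,0]},
  {"dp":[0,58.5,0],"angular":[0,0,0]},
  {"dp":[0,58.5,0],"angular":[0,0,0]},
])

```text
time_s: 38.2
tcp_pos: [0.632, 0.0121, 0.0809]
tool_rot: [-0.58, 0.404, -0.404, 0.58]
wrist_force: [-0.6, 0.4, -0.6]
width: 0.0165
```

Request:
servo_tool([
  {"dp":[0,0.5,0],"angular":[0,0,0]},
  {"dp":[0,0.5,0],"angular":[0,0,0]},
  {"dp":[0,1,0],"angular":[0,0,0]},
  {"dp":[0,1,0],"angular":[0,0,0]},
])

```text
time_s: 38.6
tcp_pos: [0.6318, 0.0121, 0.08]
tool_rot: [-0.58, 0.404, -0.404, 0.58]
wrist_force: [-1.1, 0.5, 3.5]
width: 0.0166
```

Request:
servo_tool([
  {"dp":[0,0.5,0],"angular":[0,0,0]},
  {"dp":[0,0.5,0],"angular":[0,0,0]},
])

```text
time_s: 38.8
tcp_pos: [0.6318, 0.0121, 0.08]
tool_rot: [-0.58, 0.404, -0.404, 0.58]
wrist_force: [-1.3, -0.0, 5.5]
width: 0.0164
```

Request:
servo_tool([
  {"dp":[0,0,0],"angular":[0,0,0]},
  {"dp":[0,0,0],"angular":[0,0,0]},
  {"dp":[0,0,0],"angular":[0,0,0]},
  {"dp":[0,0,0],"angular":[0,0,0]},
  {"dp":[0,-15,0],"angular":[0,0,0]},
  {"dp":[0,-50,0],"angular":[0,0,0]},
  {"dp":[0,-90,0],"angular":[0,0,0]},
  {"dp":[0,-110,0],"angular":[0,0,0]},
  {"dp":[0,-110,0],"angular":[0,0,0]},
  {"dp":[0,-110,0],"angular":[0,0,0]},
], claw=45)

```text
time_s: 39.8
tcp_pos: [0.6314, 0.0121, 0.1885]
tool_rot: [0.58, -0.404, 0.404, -0.58]
wrist_force: [-0.5, -0.1, 0.3]
width: 0.0452
```

```bash
python3 - <<'E'
from h import *
s=snapshot('wrist');m,c=mask('wrist','lid_mid');save(s['pixels'],'w7')
if m is not None: print(c,fit('lid_mid',[(s,m)],(.632,.012),.068))
E
python3 p.py 430,-20,250,20
```

```text
0.97 (array([0.63216806, 0.011727  ]), np.float64(0.020813581652095244))
t 39.9 tcp [630.7  12.1 187.1] jaw 20.3 w 45.1 F [ 0.4  0.4 -0.4] j [ 0.    0.44  1.49 -0.    1.21 -0.35]
(430.0, -20.0, 250.0, 20.0) dp [-39.6, -62.2, -199.6] ang [0.2, 0.3, -0.1]
```

View pics/w7.png

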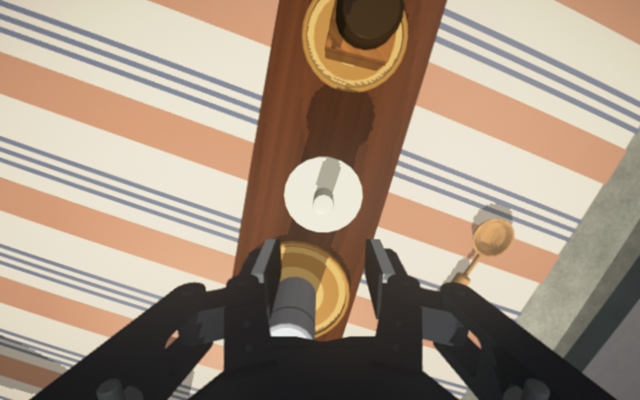

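The lid is centred on the cup at (323,195), knob up. I withdraw the arm and make a last check from the fixed cameras.

Request:
servo_tool([
  {"dp":[0,-40,0],"angular":[0,0,0]},
  {"dp":[0,-70,-20],"angular":[0,0,0]},
  {"dp":[0,-80,-65],"angular":[0,0,0]},
  {"dp":[0,-80,-110],"angular":[0,0,0]},
  {"dp":[0,-80,-155],"angular":[0,0,0]},
  {"dp":[40,-80,-200],"angular":[0,0,0]},
  {"dp":[80,-80,-220],"angular":[0,0,0]},
  {"dp":[125,-80,-220],"angular":[0,0,0]},
  {"dp":[170,-80,-220],"angular":[0,0,0]},
  {"dp":[215,-80,-220],"angular":[0,0,0]},
  {"dp":[260,-80,-220],"angular":[0,0,0]},
  {"dp":[260,-80,-220],"angular":[0,0,0]},
])

```text
time_s: 41.1
tcp_pos: [0.5162, -0.3125, 0.2657]
tool_rot: [0.58, -0.406, 0.404, -0.579]
wrist_force: [0.4, 0.3, -0.4]
width: 0.0447
```

Run:
```python
from h import *
print(get_state()['tcp_pos'])
P=[]
for c in ('top','side'):
    s=snapshot(c);P.append(s['pixels'][80:330,130:530] if c=='top' else s['pixels'][90:340,150:550])
    for n,z,y,g in (('caddy_mid',.014,None,(.650,-.138)),('teabox_mid',.014,.12,(.613,.161)),('cake_mid',.070,None,(.613,.161)),('cup_mid',.010,None,(.632,.012)),('lid_mid',.068,None,(.632,.012)),('dish_large',.01,None,(.649,-.137)),('phone',0,.16,(.592,-.425))):
        m,cf=mask(c,n)
        if m is not None:
            r=fit(n,[(s,m)],g,z,y);print(c,n,round(cf,2),np.round(r[0],4),round(r[1],3))
    print('vase',[np.round(q['point'],3) for q in recognise(c,'vase')[:1]])
im=np.vstack(P);save(cv2.resize(im,None,fx=1.2,fy=1.2,interpolation=cv2.INTER_CUBIC),'end')
```

```text
[ 0.51618691 -0.31254817  0.26568176]
top caddy_mid 0.6 [ 0.6519 -0.1384] 0.053
top teabox_mid 0.71 [0.6145 0.1598 0.2009] 2.046
top cake_mid 0.52 [0.6151 0.1633] 0.071
top lid_mid 0.86 [0.6332 0.0132] 0.041
top dish_large 0.95 [ 0.6484 -0.1376] 0.279
top phone 0.73 [ 0.5993 -0.4251  0.1767] 2.183
vase [array([0.618, 0.428, 0.075])]
side caddy_mid 0.91 [ 0.6519 -0.138 ] 0.093
side teabox_mid 0.73 [0.6114 0.1648 0.1938] 0.854
side cake_mid 0.81 [0.6153 0.1624] 0.1
side cup_mid 0.71 [0.6315 0.0197] 1.321
side lid_mid 0.75 [0.6327 0.0145] 0.054
side dish_large 0.61 [ 0.6475 -0.1388] 0.585
side phone 0.73 [ 0.5925 -0.4244  0.1723] 0.053
vase [array([0.614, 0.42 , 0.079])]
```

View pics/end.png

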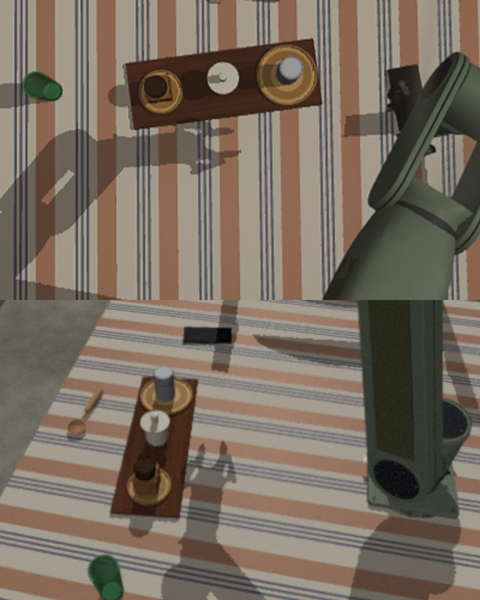

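The final pictures show everything standing as asked: the caddy in the large dish, the lidded cup mid-board, the box and cake in the small dish, and the vase and phone unmoved. I hand the job in.

```bash
python3 -c "
from workcell import *
print(finish_job())"
```

```text
the job is handed in; nothing more can be done
None
```

The tasting board is laid out and handed in, in the order asked, at about 42 s of the 131 s allowed. I set each piece down until I felt light contact (5.5–9 N at the wrist) before letting go. Nothing was dropped.

Last checks (estimates from the cameras):

| Piece | Where it ended up |
|---|---|
| Caddy | about 3 mm from the middle of the large dish |
| Tea box | about 1.5 mm from the middle of the small dish (wrist camera) |
| Cake | flat on the box, within 1 mm of its centre (wrist camera) |
| Cup | about 1.5 mm from the midpoint between the dishes, measured before the lid went on |
| Lid | knob up, under 1 mm from the cup's axis (wrist camera) |

- **Vase and phone:** the vase reads within about 4 mm of its starting position. The side camera puts the phone within 2 mm of where it was.
- **Disagreements:** the fixed cameras placed the raised pieces 1–3 mm further out than the wrist camera. In the final fixed-camera pictures, the fits of the box, the cup and the dishes, and the top camera's fit of the phone, were poor because things blocked the view. I did not rely on those and used the wrist camera, the side camera and the pictures instead.

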